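# Clamp a turned pin in the V-blocks for checking

## Task

Take the bright steel pin from the wooden rack and lower it into the two V-blocks of the green fixture, midway along, so that it is down in both vees before you let go of it. Then swing the yellow hold-down arm over onto the pin and press down firmly, about 12 newtons, on its red plate so that the pin is pushed onto both sides of the vees. Finish while still holding that push; leave the brass pin and the other things on the bench where they are.

Things in the scene. Friction and masses are not known exactly. Their poses are not given: they have to be found in the camera images.
- steel_pin: Bright steel turned pin: cylinder 22 mm in diameter, 150 mm long, plus a 14 mm spigot 10 mm long at each end; about 0.3 kg. Origin at its middle on its axis; x along the pin (either way round will do). It starts level in one of the rack's two slots, axis 45 mm above the bench; below its middle there is free room down to 10 mm above the bench.
- brass_pin: A brass pin of the same shape, size and mass, in the other slot of the rack, 76 mm to the side of the steel one. A bystander: leave it.
- rack: Fixed light-wood rack, 150 x 140 mm, with two slotted cross boards 20 mm thick centred 55 mm either side of its middle (90 mm free between), tops 44 mm above the bench. Origin at the centre of its underside; x along the pins, slots 26 mm wide at y = +38 and -38 mm.
- fixture: Fixed green base plate 12 mm thick, 84 mm wide, from x = -155 to +95 mm, with two steel V-blocks. Origin on the bench below the middle of the seated pin; x along the seat, z up. V-blocks 24 mm thick, centred at x = +55 and -55 mm (86 mm free between), 68 mm wide, tops 67.5 mm up, vees 90 degrees and 42 mm wide at the top. A seated pin lies along x at y = 0, axis 62 mm above the bench, its middle at x = 0.
- clamp (a joint): Angle of the yellow hold-down arm, rad: 0 when level along the fixture's +x with its pad on the seated pin, 1.57 upright, more when leaning back towards -x (stop 1.95). Stiff by friction, 0.2 N m, no spring: it stays where it is left. With no pin it sinks to -0.08. A bar 22 mm wide, 12 mm thick, centred on the hinge axis; it ends 135 mm from the hinge, plate included.
- clamp_hinge (a point): The hinge axis of the hold-down arm, in the arm's middle plane: at x = -115 mm, y = 0, z = 87 mm of the fixture, the axis along the fixture's y. Two green cheeks, 56 mm apart overall and 100 mm tall, stand beside it.
- press_plate (a point): Middle of the outer face of the red plate at the arm's free end. The plate is 40 x 40 x 12 mm, with a black pad 8 mm thick (20 x 24 mm) below it that bears on the pin. The point is 115 mm from the hinge along the arm; x along the arm away from the hinge, z the face's normal (up when down). Down on the pin, the face is 93 mm above the bench, straight above the pin's middle.
- oil_bottle: Amber oil bottle, 52 mm in diameter, 110 mm tall, origin under its base. A bystander.
- chuck_key: Dark T-handled chuck key lying on the bench, about 110 x 110 mm, 18 mm high, origin on the bench. A bystander.
- chuck_jaw: Stepped steel chuck jaw, 70 x 22 x 40 mm, origin on the bench. A bystander.
There are look-alikes about, which are no part of the job. What is shaped like the steel_pin but purple is not meant.

How it is judged:
On the way, in this order (a step that is already met when the one before it is completed fails the run):
1. the steel pin is down in both vees while still held in the fingers (contact force between the fingers and steel_pin above 1 N and x of steel_pin in the frame of fixture between -0.015 and 0.015 m and y of steel_pin in the frame of fixture between -0.007 and 0.007 m and z of steel_pin in the frame of fixture between 0.057 and 0.069 m and angle between the x axis of steel_pin and the x axis of fixture, either way round below 0.08 rad), for 0.05 s.
2. the steel pin is let go, lying in both vees, the hold-down not yet on it (contact force between the fingers and steel_pin below 0.2 N and linear speed of steel_pin below 0.02 m/s and value of joint clamp above 0.15 rad and x of steel_pin in the frame of fixture between -0.012 and 0.012 m and y of steel_pin in the frame of fixture between -0.003 and 0.003 m and z of steel_pin in the frame of fixture between 0.059 and 0.065 m and angle between the x axis of steel_pin and the x axis of fixture, either way round below 0.04 rad), for 0.1 s.
3. the hold-down is down on the pin (value of joint clamp below 0.06 rad and contact force between clamp_c1 and steel_pin above 0.5 N and x of steel_pin in the frame of fixture between -0.012 and 0.012 m and y of steel_pin in the frame of fixture between -0.003 and 0.003 m and z of steel_pin in the frame of fixture between 0.059 and 0.065 m and angle between the x axis of steel_pin and the x axis of fixture, either way round below 0.04 rad), for 0.1 s.
At the end, for the whole second after the job is handed in: Steel pin still in both vees: middle within 12 mm along, 3 mm sideways and in height, 0.04 rad in line. Hold-down level within 0.05 rad, fingers pushing its red plate with over 4 N, pad on pin 5 to 40 N, over 0.8 N on each of the four vee faces (x of steel_pin in the frame of fixture between -0.012 and 0.012 m and y of steel_pin in the frame of fixture between -0.003 and 0.003 m and z of steel_pin in the frame of fixture between 0.059 and 0.065 m and angle between the x axis of steel_pin and the x axis of fixture, either way round below 0.04 rad and value of joint clamp between -0.05 and 0.05 rad and contact force between clamp_c1 and steel_pin between 5 and 40 N and contact force between each of fixture_c0, fixture_c1, fixture_c2, fixture_c3 and steel_pin above 0.8 N and contact force between the fingers and clamp_c0 above 4 N and linear speed of steel_pin below 0.02 m/s); the arm keeps its last pose, push and grip.
It fails at once if brass pin moved (distance of brass_pin from where it was at the start of the episode above 0.02 m).
It fails at once if oil bottle moved (distance of oil_bottle from where it was at the start of the episode above 0.02 m).
It fails at once if chuck key moved (distance of chuck_key from where it was at the start of the episode above 0.02 m).
It fails at once if chuck jaw moved (distance of chuck_jaw from where it was at the start of the episode above 0.02 m).
It also fails if it takes over 64 s, if anything falls off the work surface, if the arm or the gripper's body presses on something with over 40 N, if the wrist force passes 120 N, or if a joint passes its speed limit or range.

## Robot

A 6-joint arm with a two-finger parallel gripper is mounted at the origin on the work surface. World frame = base frame: x ahead of the robot, y to its left, z up, the work surface at z = 0. Lengths are in m, angles in rad, forces in N, time in s.
With the tool pointing down it reaches from about 0.325 to 0.775 m from the base axis. Payload 9.3 kg.
Tool frame: the origin (TCP) lies on the centre line of the jaws, within the pads' length; the fingertips stand 11 mm ahead of it and the grasp point (between the pads) lies 8 mm behind it; z points along the fingers, y is the line along which they close (so a half turn about z gives the same grasp; the last joint's range is limited). The gripper opens to 85 mm and grips with 20 to 120 N. Pads are 22 mm wide; open, the fingers measure 114 mm over their backs; the gripper's body (76 mm by 85 mm) begins 54 mm behind the grasp point. The pads swing forward as they close: fully open they stand 13 mm farther back than shut.
Start: joints at [1.161, 0.259, 0.021, 1.334, 0, 1.418], TCP at [0.14, 0.532, 0.242] pointing down, gripper open.
Joint ranges: [-3.04, 3.04], [-0.91, 1.82], [-1.04, 1.36], [-1.92, 1.95], [-1.52, 1.45], [-3.14, 3.14]. Speed limits (rad/s): [2.22, 2.22, 2.79, 3.14, 3.14, 3.14].

## Interface

Orientations are given as a unit quaternion [w, x, y, z].
In Python, from workcell import sense, get_image, sign_off gives the robot as it stands.
- The arm moves only by the tool play_rows, never from a script. Its argument "plan" is one flat list of numbers, 4 for each row, row after row: the shift along the world's x, y, z in m, then the turn about the world's z in degrees. In form: [tx, ty, tz, roll, tx, ty, tz, roll, ...]. A call has exactly 10 rows; each row is the pose to reach, as a shift and turn from the pose commanded when the call began; what a row does not reach only later rows make up. A row lasts 1/8 s, in which the tool goes at most 62.5 mm and 10.7 degrees, less where a joint would pass 70% of its speed; a pose out of reach is approached as far as the arm can. A call with a gripper value outside its range is refused whole. "hand" is the finger opening in m, from 0 to 0.0854, set as the call begins (left out, the last holds). The fingers move at their own pace and stop on an object; "force" is the grip in N (left out, the last holds). Time passes only in rows, so rows that repeat a pose let the fingers close, or fill a call up. It gives the time, the measured TCP pose, the force, the opening and the grip force at its end, in the units of the state.
- sense(): the state, without advancing time (a new reading comes with each control period).
- get_image(name): name is "scene" or "top" or "wrist"; returns a dict with "img" (384x512x3 uint8, red, green, blue), "mtx" (3x3 intrinsics, pixels), "world_from_camera" (4x4, takes a point from camera to world coordinates). Camera axes: x right, y down, z forward; pixel columns grow to the right and rows downward; lengths in m; the calibration is good to about 2 mm. A picture is of the moment at which its call begins. There is no depth.
- sign_off(): hands the job in; it is judged then, once.
The state is a dict: "clock": time; "joint_positions": joint angles; "qd": joint speeds; "tau": joint torques, N m; "eef_pos": TCP position; "eef_rot": TCP orientation; "wrist_force": force on the tool from outside, world axes, zero at the start; "ft_torque": the same for the moment, N m; "gripper_width": opening from 0.0 (shut) to 1.0 (fully open); "gripper_force": force on a finger pad.
Only numpy, scipy, OpenCV 4.12 (cv2) and the standard library are available. Lean on these libraries where they do the work, as an engineer would, in place of code of your own. Each camera call takes 0.05 s, during which the arm holds its last target. There are 200 camera calls.

## Working session

There is one attempt and no reset: what is moved stays moved. The work goes in short steps, Python scripts to look and compute and a tool call to move; the robot and the scene stay as the last step left them, time stands still between calls to the robot, and variables do not carry over. Pictures are saved under pics/ and viewed, at most 10 in all, crops included, and the job is handed in when it is done.

Besides the shell and the picture viewer there is one more tool, called after "Emit:" by a JSON object that holds its "method" and its "body". play_rows: Moves the arm, as the interface text tells. Its arguments: {"type":"object","properties":{"plan":{"type":"array"},"hand":{"type":"number"},"force":{"type":"number"}},"required":["plan"]}

```bash
mkdir -p pics; cat > h.py <<'E'
import cv2,numpy as np,json
from workcell import sense,get_image,sign_off
def shot(name,fn):
    d=get_image(name); cv2.imwrite(f'pics/{fn}.png',d['img'][:,:,::-1])
    np.savez(f'pics/{fn}.npz',K=d['mtx'],T=d['world_from_camera']); return d
def px2w(fn,u,v,z):
    d=np.load(f'pics/{fn}.npz'); r=d['T'][:3,:3]@np.linalg.inv(d['K'])@[u,v,1]; o=d['T'][:3,3]
    return o+r*(z-o[2])/r[2]
def w2px(fn,p):
    d=np.load(f'pics/{fn}.npz'); c=np.linalg.inv(d['T'])@np.r_[p,1]; q=d['K']@c[:3]; return q[:2]/q[2]
E
python3 - <<'E'
from h import *
a=shot('top','top0');b=shot('scene','sc0')
i=np.hstack([cv2.imread('pics/top0.png')])
cv2.imwrite('pics/top0b.png',cv2.resize(i,(800,600),interpolation=cv2.INTER_CUBIC))
print(a['mtx'],a['world_from_camera'],b['world_from_camera']);print(sense())
E
```

```text
[[440.79843294   0.         252.22928297]
 [  0.         440.79843294 191.09655616]
 [  0.           0.           1.        ]] [[ 0.02004842 -0.99071657  0.13445718  0.47654503]
 [-0.99973616 -0.02137297 -0.00841482  0.06318939]
 [ 0.01121045 -0.134253   -0.99088367  1.29814027]
 [ 0.          0.          0.          1.        ]] [[-0.67386309  0.50878356 -0.53576844  1.19166351]
 [ 0.73869     0.44854325 -0.5031362   0.62653257]
 [-0.01567211 -0.73481171 -0.67809007  0.83893522]
 [ 0.          0.          0.          1.        ]]
{'clock': 0.1, 'joint_positions': array([ 1.16138035e+00,  2.59153674e-01,  2.08816027e-02,  1.33366705e+00,
       -3.57475889e-06,  1.41823824e+00]), 'qd': array([-0.00085239, -0.00292525,  0.00150396,  0.00032324, -0.00193951,
       -0.0005713 ]), 'tau': array([ 5.44322975e-03, -5.56689191e+01,  3.45075023e+01,  1.16289398e-02,
       -1.22933379e-04,  2.78873449e-05]), 'eef_pos': array([0.1396245 , 0.53177096, 0.24173424]), 'eef_rot': array([-1.56733034e-04,  1.28076163e-01,  9.91764171e-01, -5.49482272e-04]), 'wrist_force': array([-0.10255241,  0.20749978, -0.41187738]), 'ft_torque': array([0.040283  , 0.01314493, 0.01278794]), 'gripper_force': 0.0, 'gripper_width': 1.0007958709005922}
```

View pics/top0b.png

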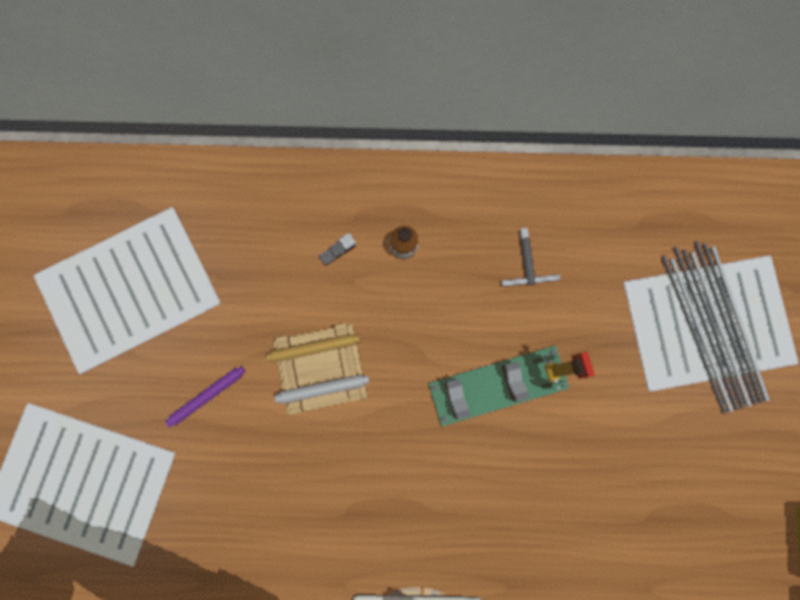

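View pics/sc0.png

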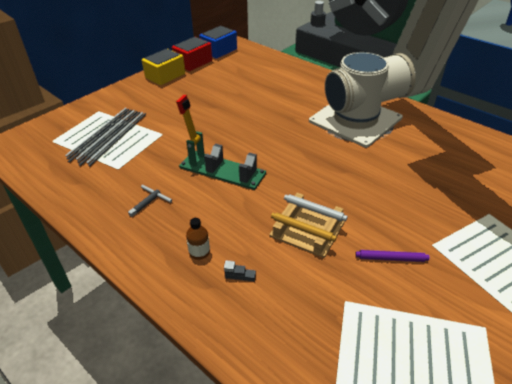

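The top view shows the steel pin in the rack at about (322,389), the fixture from (430,400) to (565,360), and its hinge end on the right, with the arm leaning back. I'll enlarge that area.

```bash
python3 - <<'E'
from h import *
i=cv2.imread('pics/top0.png')
a=cv2.resize(i[200:272,170:250],None,fx=7,fy=7,interpolation=cv2.INTER_CUBIC)  
b=cv2.resize(i[216:276,270:384],None,fx=7,fy=7,interpolation=cv2.INTER_CUBIC)
c=cv2.resize(i[202:272,170:384],None,fx=3.7,fy=3.7,interpolation=cv2.INTER_CUBIC)
s=cv2.imread('pics/sc0.png')[90:200,170:370]
s=cv2.resize(s,None,fx=3,fy=3,interpolation=cv2.INTER_CUBIC)
o=np.zeros((595,800,3),np.uint8); o[:259,:791]=c; o[262:592,:600]=s
cv2.imwrite('pics/crop1.png',o)
E
```

```text
Traceback (most recent call last):
ValueError: could not broadcast input array from shape (259,792,3) into shape (259,791,3)
```

```bash
python3 - <<'E'
from h import *
i=cv2.imread('pics/top0.png')
c=cv2.resize(i[202:272,170:384],(792,259),interpolation=cv2.INTER_CUBIC)
s=cv2.resize(cv2.imread('pics/sc0.png')[90:200,170:370],None,fx=3,fy=3,interpolation=cv2.INTER_CUBIC)
o=np.zeros((595,800,3),np.uint8); o[:259,:792]=c; o[262:592,:600]=s
cv2.imwrite('pics/crop1.png',o)
E
```

```text
(no output)
```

View pics/crop1.png

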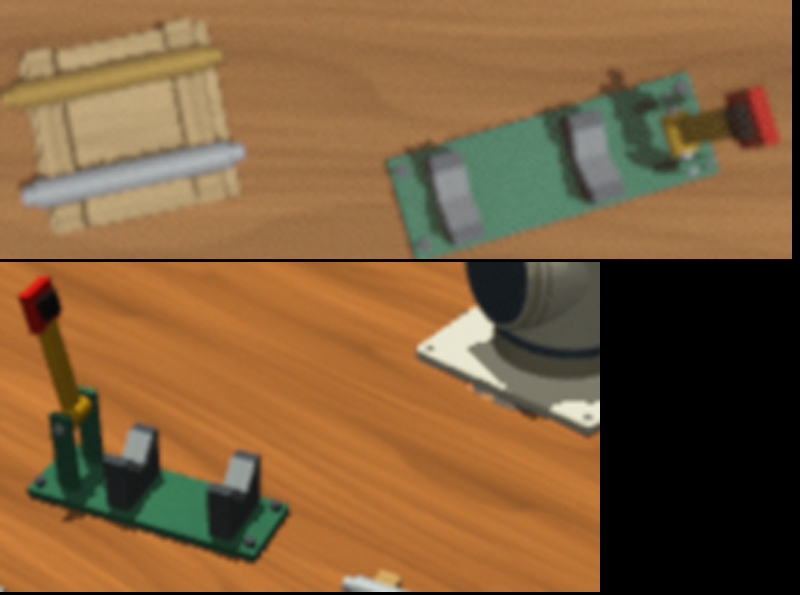

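The crop shows the steel pin from (22,195) to (245,152). The base plate corners are at (387,160), (688,72), (717,172) and (412,258), with the hinge end on the right.

```bash
cat >> h.py <<'E'
def ang(a): return (np.degrees(a)+90)%180-90
E
python3 - <<'E'
from h import *
f=lambda u,v,z:px2w('top0',170+(u+.5)/3.701-.5,202+(v+.5)/3.7-.5,z)
p,q=f(22,195,.045),f(245,152,.045);print('pin',(p+q)/2,np.linalg.norm(p-q),np.degrees(np.arctan2(*(p-q)[1::-1])))
A,B,C,D=[f(u,v,.012) for u,v in((387,160),(688,72),(717,172),(412,258))]
for n,a,b in(('AB',A,B),('DC',D,C)):print(n,np.linalg.norm(a-b),np.degrees(np.arctan2(*(a-b)[1::-1])))
print(np.linalg.norm(A-D),np.linalg.norm(B-C))
c=(A+B+C+D)/4;x=(A+D-B-C);x/=np.linalg.norm(x);print('fix',c+x*.03,np.degrees(np.arctan2(x[1],x[0])))
from scipy.spatial.transform import Rotation as R
s=sense();print(R.from_quat(s['eef_rot'],scalar_first=True).as_matrix())
E
```

```text
pin [0.48064079 0.1800488  0.045     ] 0.17211602208368493 102.02030846582028
AB 0.24833762927597935 107.30606163407343
DC 0.24891782021094178 106.5978876877039
0.07794596089053453 0.08100265940052598
fix [ 0.48506012 -0.11499371  0.012     ] 106.95156151173634
[[-9.67192944e-01  2.54042527e-01 -4.51635577e-04]
 [ 2.54042871e-01  9.67192389e-01 -1.04976613e-03]
 [ 1.70133253e-04 -1.13006119e-03 -9.99999347e-01]]
```

Emit:
{"method": "play_rows", "body": {"plan": [0.04, -0.04, 0, -7, 0.08, -0.08, 0, -14, 0.12, -0.12, 0, -21, 0.16, -0.16, 0, -28, 0.2, -0.2, -0.01, -35, 0.24, -0.24, -0.02, -42, 0.28, -0.28, -0.03, -49, 0.32, -0.32, -0.04, -56, 0.34, -0.35, -0.04, -63.3, 0.341, -0.352, -0.04, -63.3]}}

```text
clock: 1.35
eef_pos: [0.4817, 0.1781, 0.2016]
eef_rot: [-0.0, 0.631, 0.776, -0.001]
wrist_force: [-0.5, 0.1, -0.3]
gripper_width: 0.996
gripper_force: 0.0
```

```bash
python3 - <<'E'
from h import *
d=shot('wrist','w1');shot('top','top1')
print(sense()['eef_pos'],d['world_from_camera'])
print(w2px('w1',[.4806,.18,.045]))
E
```

```text
[0.48047992 0.1797792  0.20197339] [[ 0.97901414  0.19484355  0.0597269   0.4657413 ]
 [ 0.20378842 -0.9341913  -0.29284277  0.25338616]
 [-0.00126218  0.29886886 -0.95429336  0.3319945 ]
 [ 0.          0.          0.          1.        ]]
[252.43206405 174.20834089]
```

View pics/w1.png

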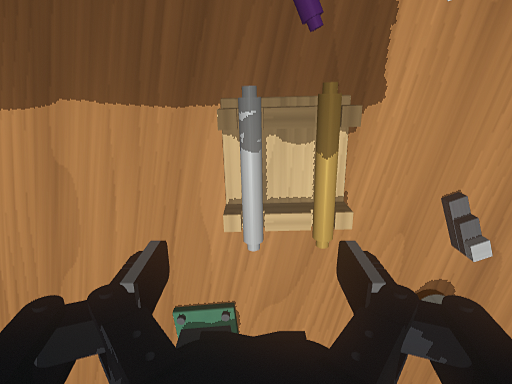

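The wrist view shows the steel pin from the spigot end at (249,86) to the near end at (254,250). The brass pin is to its right, from (331,83) to (322,247).

```bash
python3 - <<'E'
from h import *
p,q=px2w('w1',249,86,.047),px2w('w1',254,250,.047);print('pin',p,q,(p+q)/2,np.linalg.norm(p-q),np.degrees(np.arctan2(*(p-q)[1::-1])))
p,q=px2w('w1',331,83,.047),px2w('w1',322,247,.047);print('brass',(p+q)/2,np.degrees(np.arctan2(*(p-q)[1::-1])))
# shaft centre line at mid rows
for r in(125,180,200,230):
  row=cv2.imread('pics/w1.png')[r,225:285].astype(int); s=row.max(1)-row.min(1); c=np.where(s<35)[0]+225; print(r,c.min(),c.max(),px2w('w1',np.median(c),r,.045))
E
```

```text
pin [0.46017528 0.26253611 0.047     ] [0.49977839 0.09634929 0.047     ] [0.47997684 0.1794427  0.047     ] 0.17084047091414484 103.40385862782738
brass [0.55302414 0.197901   0.047     ] 103.05294200312534
125 239 260 [0.46776703 0.22769485 0.045     ]
180 241 262 [0.48091417 0.17378809 0.045     ]
200 242 262 [0.48585339 0.15252899 0.045     ]
230 243 262 [0.49341536 0.11878183 0.045     ]
```

Emit:
{"method": "play_rows", "body": {"plan": [0, 0, -0.02, 1.2, 0, 0, -0.04, 1.2, 0, 0, -0.06, 1.2, 0, 0, -0.08, 1.2, 0, 0, -0.1, 1.2, 0, 0, -0.12, 1.2, 0, 0, -0.14, 1.2, 0, 0, -0.155, 1.2, 0, 0, -0.165, 1.2, 0, 0, -0.165, 1.2], "hand": 0.065}}

```text
clock: 2.7
eef_pos: [0.4803, 0.1802, 0.0369]
eef_rot: [-0.0, 0.621, 0.784, -0.0]
wrist_force: [0.3, 0.3, -0.3]
gripper_width: 0.761
gripper_force: 0.0
```

Emit:
{"method": "play_rows", "body": {"plan": [0, 0, 0, 0, 0, 0, 0, 0, 0, 0, 0, 0, 0, 0, 0, 0, 0, 0, 0, 0, 0, 0, 0, 0, 0, 0, 0, 0, 0, 0, 0.01, 0, 0, 0, 0.03, 0, 0, 0, 0.06, 0, 0, 0, 0.09, 0], "hand": 0, "force": 60}}

```text
invalid input
```

Emit:
{"method": "play_rows", "body": {"plan": [0, 0, 0, 0, 0, 0, 0, 0, 0, 0, 0, 0, 0, 0, 0, 0, 0, 0, 0, 0, 0, 0, 0, 0, 0, 0, 0.01, 0, 0, 0, 0.03, 0, 0, 0, 0.06, 0, 0, 0, 0.09, 0], "hand": 0, "force": 60}}

```text
clock: 3.95
eef_pos: [0.4803, 0.1798, 0.1283]
eef_rot: [-0.0, 0.621, 0.784, -0.0]
wrist_force: [0.4, 0.0, -4.0]
gripper_width: 0.233
gripper_force: 59.0
```

Emit:
{"method": "play_rows", "body": {"plan": [0, -0.02, 0.03, 0, -0.01, -0.05, 0.06, 1, -0.02, -0.09, 0.09, 2, -0.04, -0.13, 0.11, 3, -0.06, -0.17, 0.11, 3.8, -0.08, -0.2, 0.11, 3.8, -0.1, -0.23, 0.11, 3.8, -0.12, -0.25, 0.11, 3.8, -0.13, -0.26, 0.11, 3.8, -0.13, -0.26, 0.11, 3.8]}}

```text
clock: 5.2
eef_pos: [0.35, -0.0804, 0.2376]
eef_rot: [0.0, 0.596, 0.803, 0.0]
wrist_force: [-0.5, -0.3, -3.5]
gripper_width: 0.24
gripper_force: 59.2
```

```bash
python3 - <<'E'
from h import *
d=shot('wrist','w2');shot('scene','sc2')
s=sense();print(s['eef_pos'],s['wrist_force'],s['joint_positions'])
i=cv2.imread('pics/w2.png');cv2.imwrite('pics/w2b.png',cv2.resize(i,(800,600),interpolation=cv2.INTER_CUBIC))
E
```

```text
[ 0.35077229 -0.07989124  0.23748292] [ 0.70115413  0.13228513 -4.21476497] [-4.58642509e-01 -6.82464949e-02 -3.63697822e-01  1.27509367e+00
  2.22265612e-04  8.16186416e-01]
```

View pics/w2b.png

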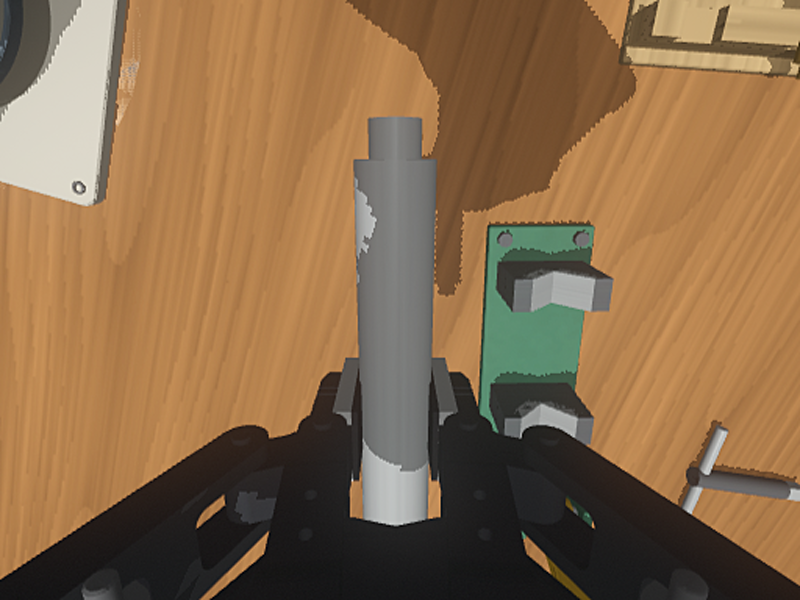

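The wrist view shows the held pin with its spigot tip at about (395,118) and its shoulder at y=160. The fixture's far plate corners are at (488,226) and (594,226), and both V-blocks are visible. I'll zoom in on the fixture.

```bash
python3 - <<'E'
from h import *
i=cv2.imread('pics/w2.png')[138:288,300:400]
cv2.imwrite('pics/w2c.png',cv2.resize(i,(400,600),interpolation=cv2.INTER_CUBIC))
E
```

```text
(no output)
```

View pics/w2c.png

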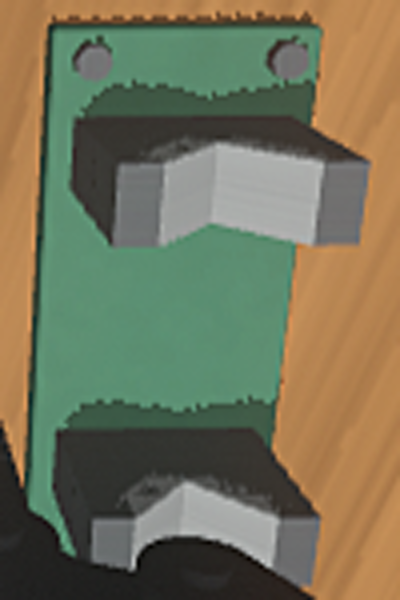

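```bash
python3 - <<'E'
from h import *
from scipy.optimize import least_squares
P=[(117,163,67,34,67.5),(370,160,67,-34,67.5),(112,245,43,34,67.5),(360,244,43,-34,67.5),(216,142,67,0,46.5),(211,225,43,0,46.5),
(162,163,67,21,67.5),(323,160,67,-21,67.5),(92,517,-43,34,67.5),(320,516,-43,-34,67.5),(185,482,-43,0,46.5),(50,26,95,42,12),(321,26,95,-42,12)]
P=np.array(P,float);uv=np.c_[300+(P[:,0]+.5)/4-.5,138+(P[:,1]+.5)/4-.5];L=P[:,2:]/1e3
def g(s):
  c,n=np.cos(s[2]),np.sin(s[2])
  return np.array([w2px('w2',[s[0]+c*a-n*b,s[1]+n*a+c*b,z]) for a,b,z in L])
r=least_squares(lambda s:(g(s)-uv).ravel(),[.485,-.115,1.867],loss='soft_l1')
print(r.x,np.degrees(r.x[2]));print(np.round(g(r.x)-uv,1).tolist())
e=px2w('w2',(395.5)/1.5625-.5,118.5/1.5625-.5,.2445);print(e,np.linalg.norm((e-[.35077,-.0799,0])[:2]))
e=px2w('w2',(395.5)/1.5625-.5,158.5/1.5625-.5,.2555);print(e,np.linalg.norm((e-[.35077,-.0799,0])[:2]))
s=sense();from scipy.spatial.transform import Rotation as R
m=R.from_quat(s['eef_rot'],scalar_first=True).as_matrix();print(np.degrees(np.arctan2(m[1,1],m[0,1])),s['eef_pos'])
E
```

```text
[ 0.48237974 -0.1159692   1.87761321] 107.57931262374721
[[-0.2, -0.1], [-0.0, -0.1], [-0.4, 0.5], [-0.4, 0.0], [0.2, -0.1], [-0.4, -0.9], [0.7, -0.2], [-0.4, 0.1], [-0.1, 0.8], [0.3, 0.4], [-0.1, -0.1], [0.2, 0.2], [1.0, -0.6]]
[0.32486283 0.00123308 0.2445    ] 0.08516900305184315
[ 0.32765549 -0.0079857   0.2555    ] 0.07553771418042508
16.957684696288286 [ 0.35077229 -0.07989124  0.23748292]
```

Emit:
{"method": "play_rows", "body": {"plan": [0.03, -0.01, 0, 0.3, 0.07, -0.02, 0, 0.5, 0.11, -0.03, -0.01, 0.5, 0.132, -0.036, -0.03, 0.5, 0.132, -0.036, -0.06, 0.5, 0.132, -0.036, -0.09, 0.5, 0.132, -0.036, -0.12, 0.5, 0.132, -0.036, -0.14, 0.5, 0.132, -0.036, -0.15, 0.5, 0.132, -0.036, -0.15, 0.5]}}

```text
clock: 6.55
eef_pos: [0.4828, -0.1156, 0.0869]
eef_rot: [-0.001, 0.591, 0.807, -0.0]
wrist_force: [-0.5, 0.3, -3.3]
gripper_width: 0.237
gripper_force: 59.5
```

Emit:
{"method": "play_rows", "body": {"plan": [0, 0, -0.005, 0, 0, 0, -0.01, 0, 0, 0, -0.015, 0, 0, 0, -0.02, 0, 0, 0, -0.025, 0, 0, 0, -0.028, 0, 0, 0, -0.03, 0, 0, 0, -0.031, 0, 0, 0, -0.032, 0, 0, 0, -0.032, 0]}}

```text
clock: 7.8
eef_pos: [0.483, -0.1161, 0.0555]
eef_rot: [0.0, 0.591, 0.806, 0.0]
wrist_force: [1.5, 0.9, -4.0]
gripper_width: 0.239
gripper_force: 59.7
```

```bash
python3 - <<'E'
from h import *
d=shot('wrist','w3');t=shot('top','top3');shot('scene','sc3')
s=sense();print(s['eef_pos'],s['wrist_force'],s['ft_torque'])
a=cv2.imread('pics/w3.png');b=cv2.imread('pics/sc3.png')[100:200,180:330]
b=cv2.resize(b,(576,384),interpolation=cv2.INTER_CUBIC)
o=np.hstack([a,b]);cv2.imwrite('pics/c3.png',cv2.resize(o,(800,282),interpolation=cv2.INTER_AREA))
E
```

```text
[ 0.48298789 -0.11607323  0.05544671] [ 1.62253002  0.73469983 -2.6448589 ] [ 0.08536918 -0.38183849 -0.01203314]
```

View pics/c3.png

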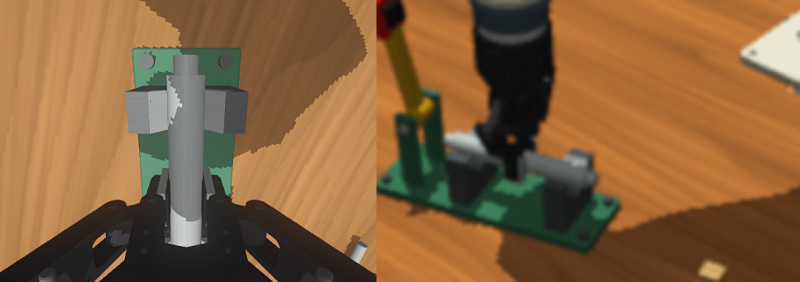

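The pin lies in both vees. A light side force says it touches one side, so I'll ease it down a little and then let go.

Emit:
{"method": "play_rows", "body": {"plan": [0.0005, 0, -0.0005, 0, 0.0007, 0, -0.001, 0, 0.0007, 0, -0.0015, 0, 0.0007, 0, -0.0015, 0, 0.0007, 0, -0.0015, 0, 0.0007, 0, -0.0015, 0, 0.0007, 0, -0.0015, 0, 0.0007, 0, -0.0015, 0, 0.0007, 0, -0.0015, 0, 0.0007, 0, -0.0015, 0]}}

```text
clock: 9.2
eef_pos: [0.4835, -0.1161, 0.0549]
eef_rot: [0.001, 0.591, 0.806, 0.0]
wrist_force: [-3.4, 2.1, 10.8]
gripper_width: 0.236
gripper_force: 61.2
```

Emit:
{"method": "play_rows", "body": {"plan": [0, 0, 0, 0, 0, 0, 0, 0, 0, 0, 0, 0, 0, 0, 0, 0, 0, 0, 0, 0, 0, 0, 0, 0, 0, 0, 0, 0, 0, 0, 0, 0, 0, 0, 0, 0, 0, 0, 0, 0], "hand": 0.055}}

```text
clock: 10.45
eef_pos: [0.4834, -0.1161, 0.0538]
eef_rot: [0.0, 0.591, 0.806, -0.0]
wrist_force: [0.8, 0.4, -0.3]
gripper_width: 0.642
gripper_force: 0.0
```

The pin is seated and released: 10.8 N upward before opening, and no load after. Next I'll raise the hand and work out the lever angle from the red plate.

Emit:
{"method": "play_rows", "body": {"plan": [0, 0, 0.02, 0, 0, 0, 0.05, 0, 0, 0, 0.09, 0, 0, 0, 0.13, 0, 0, 0, 0.17, 0, 0, 0, 0.21, 0, 0, 0, 0.25, 0, 0, 0, 0.26, 0, 0, 0, 0.26, 0, 0, 0, 0.26, 0]}}

```text
clock: 11.7
eef_pos: [0.483, -0.1159, 0.3124]
eef_rot: [-0.001, 0.591, 0.806, -0.0]
wrist_force: [-0.1, -0.2, -0.4]
gripper_width: 0.644
gripper_force: 0.0
```

```bash
python3 - <<'E'
from h import *
s=sense();print(s['eef_pos'],s['joint_positions'])
F=np.array([.4832,-.116]);a=np.radians(107.5);u=np.array([np.cos(a),np.sin(a)])
for fn in('top0','sc0'):
  i=cv2.imread(f'pics/{fn}.png').astype(int)
  m=((i[:,:,2]>110)&(i[:,:,1]<60)&(i[:,:,0]<60)).astype(np.uint8)
  n,_,st,c=cv2.connectedComponentsWithStats(m)
  print(fn,[(st[k],c[k].round(1)) for k in range(1,n) if st[k,4]>15])
  for th in np.arange(1.5,1.96,.05):
    q=[]
    for off in(0,.006):
      x=-.115+.115*np.cos(th)-off*np.sin(th);z=.087+.115*np.sin(th)+off*np.cos(th)
      q.append(w2px(fn,np.r_[F+u*x,z]).round(1))
    print(round(th,2),*q)
shot('top','top4');shot('wrist','w4')
i=cv2.imread('pics/top4.png')[195:285,260:390]
cv2.imwrite('pics/c4.png',cv2.resize(np.vstack([i]),None,fx=6,fy=6,interpolation=cv2.INTER_CUBIC))
E
```

```text
[ 0.48303654 -0.11588189  0.31240359] [-4.04555971e-01  1.56562183e-01  6.49877671e-02  1.48137999e+00
  2.53879550e-06  8.61022094e-01]
top0 [(array([371, 226,   8,  15,  49], dtype=int32), array([374.8, 232.7]))]
1.5 [360.8 237.3] [363.2 236.7]
1.55 [363.  236.7] [365.3 236. ]
1.6 [365.2 236. ] [367.5 235.4]
1.65 [367.4 235.4] [369.6 234.7]
1.7 [369.5 234.7] [371.7 234.1]
1.75 [371.6 234.1] [373.7 233.5]
1.8 [373.6 233.5] [375.6 232.8]
1.85 [375.5 232.9] [377.5 232.3]
1.9 [377.4 232.3] [379.3 231.7]
1.95 [379.2 231.7] [381.  231.1]
sc0 [(array([172,  42,  39,  12, 117], dtype=int32), array([190.6,  48. ])), (array([176,  95,  11,   8,  31], dtype=int32), array([181. ,  98.3]))]
1.5 [192.8 105.5] [190.9 104.9]
1.55 [191. 105.] [189.1 104.5]
1.6 [189.2 104.6] [187.3 104.2]
1.65 [187.4 104.2] [185.5 103.9]
1.7 [185.6 104. ] [183.8 103.8]
1.75 [183.8 103.8] [182.  103.7]
1.8 [182.1 103.8] [180.4 103.8]
1.85 [180.5 103.8] [178.7 103.9]
1.9 [178.8 104. ] [177.2 104.2]
1.95 [177.3 104.2] [175.6 104.5]
```

View pics/w4.png

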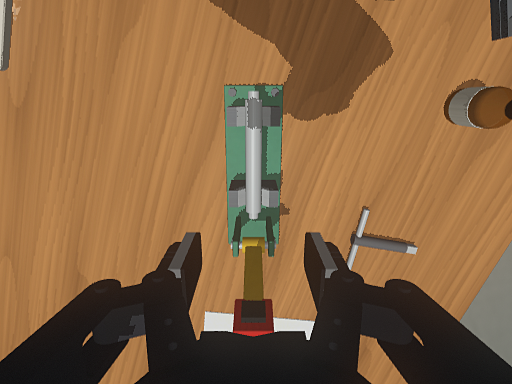

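The wrist view shows the pin lying in both vees from (253,95) to (254,215). The yellow arm leans back towards the bottom of the picture (red plate at 253,317), about 1.8 rad. I'll go over it with the fingers shut and come down behind it.

Emit:
{"method": "play_rows", "body": {"plan": [0.012, -0.038, 0.01, 0, 0.024, -0.076, 0.01, 0, 0.036, -0.115, 0.01, 0, 0.048, -0.153, 0.01, 0, 0.062, -0.196, 0.01, 0, 0.062, -0.196, 0, 0, 0.062, -0.196, -0.03, 0, 0.062, -0.196, -0.07, 0, 0.062, -0.196, -0.11, 0, 0.062, -0.196, -0.136, 0], "hand": 0}}

```text
clock: 13.05
eef_pos: [0.5444, -0.3106, 0.1751]
eef_rot: [-0.002, 0.591, 0.807, 0.0]
wrist_force: [0.6, -0.3, 0.7]
gripper_width: -0.001
gripper_force: 0.0
```

```bash
python3 - <<'E'
from h import *
F=np.array([.4832,-.116]);a=np.radians(107.5);u=np.array([np.cos(a),np.sin(a)])
s=sense();p=s['eef_pos'];print(p,u@(p[:2]-F),np.array([-u[1],u[0]])@(p[:2]-F),s['wrist_force'],s['gripper_width'])
print(u)
E
```

```text
[ 0.54437964 -0.31057424  0.17511925] -0.2039658206202093 0.00016154275377338505 [ 0.58077527 -0.30036387  0.73803897] -0.0013075565973368192
[-0.3007058   0.95371695]
```

Emit:
{"method": "play_rows", "body": {"plan": [-0.0036, 0.0114, 0, 0, -0.0072, 0.0229, 0, 0, -0.0108, 0.0343, 0, 0, -0.0138, 0.0439, 0, 0, -0.0168, 0.0534, 0, 0, -0.0198, 0.0629, 0, 0, -0.0229, 0.0725, 0, 0, -0.0259, 0.082, 0, 0, -0.0283, 0.0896, 0, 0, -0.0304, 0.0963, 0, 0]}}

```text
clock: 14.3
eef_pos: [0.5148, -0.2153, 0.1777]
eef_rot: [-0.0, 0.591, 0.806, -0.0]
wrist_force: [0.5, -2.2, -0.9]
gripper_width: 0.002
gripper_force: 1.0
```

```bash
python3 - <<'E'
from h import *
F=np.array([.4832,-.116]);a=np.radians(107.5);u=np.array([np.cos(a),np.sin(a)])
s=sense();p=s['eef_pos'];print(p,u@(p[:2]-F),np.array([-u[1],u[0]])@(p[:2]-F),s['wrist_force'],s['gripper_width'])
shot('scene','sc5')
a=cv2.imread('pics/sc5.png')[60:200,150:350]
cv2.imwrite('pics/c5.png',cv2.resize(a,(800,560),interpolation=cv2.INTER_CUBIC))
E
```

```text
[ 0.51480011 -0.21527993  0.17766911] -0.10418728284702419 -0.00028350728960954284 [ 0.50050957 -2.20757297 -0.91326996] 0.0016040547154275403
```

View pics/c5.png

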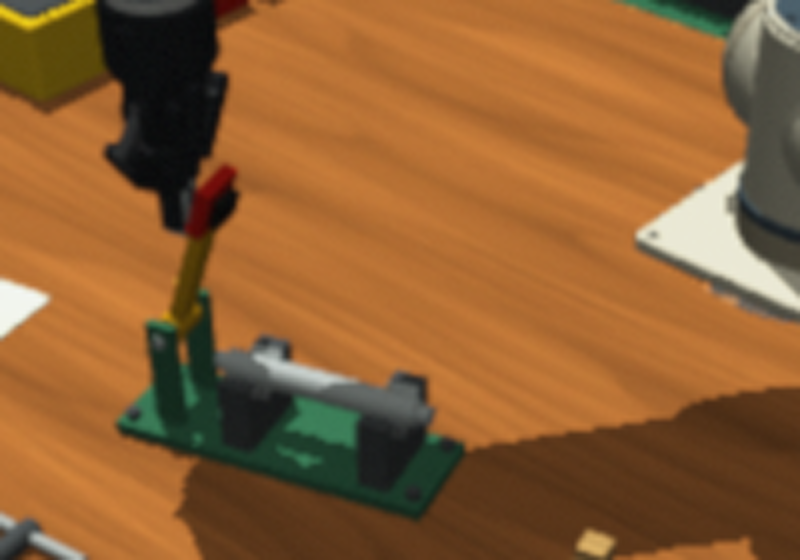

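The scene view shows the arm past upright, with the fingers behind the red plate and the pin seated. I'll keep following the arc.

Emit:
{"method": "play_rows", "body": {"plan": [-0.0032, 0.0101, 0, 0, -0.0064, 0.0202, 0, 0, -0.0096, 0.0305, -0.001, 0, -0.0129, 0.041, -0.003, 0, -0.0162, 0.0515, -0.007, 0, -0.0195, 0.062, -0.012, 0, -0.0217, 0.0687, -0.017, 0, -0.0238, 0.0753, -0.022, 0, -0.0253, 0.0801, -0.0275, 0, -0.0268, 0.0849, -0.034, 0]}}

```text
clock: 15.6
eef_pos: [0.4882, -0.1306, 0.1434]
eef_rot: [0.0, 0.591, 0.806, 0.0]
wrist_force: [0.6, -0.6, 1.3]
gripper_width: 0.0
gripper_force: 0.5
```

```bash
python3 - <<'E'
from h import *
F=np.array([.4832,-.116]);a=np.radians(107.5);u=np.array([np.cos(a),np.sin(a)])
s=sense();p=s['eef_pos'];print(p,u@(p[:2]-F),np.array([-u[1],u[0]])@(p[:2]-F),s['wrist_force'])
E
```

```text
[ 0.48816054 -0.13060566  0.14335693] -0.015421327002758403 -0.0003389485550023256 [ 0.58681102 -0.55462903  1.32351034]
```

Emit:
{"method": "play_rows", "body": {"plan": [-0.001, 0.004, -0.006, 0, -0.002, 0.007, -0.012, 0, -0.003, 0.01, -0.018, 0, -0.004, 0.012, -0.023, 0, -0.0045, 0.014, -0.028, 0, -0.0046, 0.0147, -0.032, 0, -0.0046, 0.0147, -0.034, 0, -0.0046, 0.0147, -0.036, 0, -0.0046, 0.0147, -0.037, 0, -0.0046, 0.0147, -0.037, 0]}}

```text
clock: 16.85
eef_pos: [0.4836, -0.1162, 0.1067]
eef_rot: [0.0, 0.591, 0.806, -0.0]
wrist_force: [-0.3, 0.8, 0.1]
gripper_width: -0.001
gripper_force: 0.0
```

Emit:
{"method": "play_rows", "body": {"plan": [0, 0, -0.0005, 0, 0, 0, -0.001, 0, 0, 0, -0.0015, 0, 0, 0, -0.002, 0, 0, 0, -0.0025, 0, 0, 0, -0.003, 0, 0, 0, -0.003, 0, 0, 0, -0.003, 0, 0, 0, -0.003, 0, 0, 0, -0.003, 0]}}

```text
clock: 18.1
eef_pos: [0.4837, -0.1161, 0.1039]
eef_rot: [0.0, 0.591, 0.806, 0.0]
wrist_force: [-1.5, 1.1, 5.7]
gripper_width: 0.0
gripper_force: 2.6
```

Emit:
{"method": "play_rows", "body": {"plan": [0, 0, -0.0002, 0, 0, 0, -0.0004, 0, 0, 0, -0.0004, 0, 0, 0, -0.0004, 0, 0, 0, -0.0004, 0, 0, 0, -0.0004, 0, 0, 0, -0.0004, 0, 0, 0, -0.0004, 0, 0, 0, -0.0004, 0, 0, 0, -0.0004, 0]}}

```text
clock: 19.35
eef_pos: [0.4836, -0.1161, 0.1038]
eef_rot: [0.0, 0.591, 0.806, 0.0]
wrist_force: [-3.4, 2.8, 8.3]
gripper_width: -0.003
gripper_force: 4.5
```

Emit:
{"method": "play_rows", "body": {"plan": [-0.0002, 0.0002, -0.0002, 0, -0.0002, 0.0002, -0.0003, 0, -0.0002, 0.0002, -0.0003, 0, -0.0002, 0.0002, -0.0003, 0, -0.0002, 0.0002, -0.0003, 0, -0.0002, 0.0002, -0.0003, 0, -0.0002, 0.0002, -0.0003, 0, -0.0002, 0.0002, -0.0003, 0, -0.0002, 0.0002, -0.0003, 0, -0.0002, 0.0002, -0.0003, 0]}}

```text
clock: 20.6
eef_pos: [0.4837, -0.1161, 0.1038]
eef_rot: [0.001, 0.591, 0.806, 0.0]
wrist_force: [-3.3, 2.0, 11.0]
gripper_width: 0.001
gripper_force: 5.6
```

```bash
python3 - <<'E'
from h import *
shot('scene','sc6');shot('wrist','w6')
W=[]
for _ in range(5): get_image('top'); s=sense(); W.append(s['wrist_force'])
print(np.mean(W,0),s['eef_pos'],s['ft_torque'])
a=cv2.resize(cv2.imread('pics/sc6.png')[90:200,170:320],(410,300),interpolation=cv2.INTER_CUBIC)
b=cv2.resize(cv2.imread('pics/w6.png'),(390,300))
cv2.imwrite('pics/c6.png',np.hstack([a,b]))
E
```

```text
[-2.28724763  1.62091444 10.78719721] [ 0.48364871 -0.11606821  0.10379448] [ 0.35107738  0.51357628 -0.03644974]
```

View pics/c6.png

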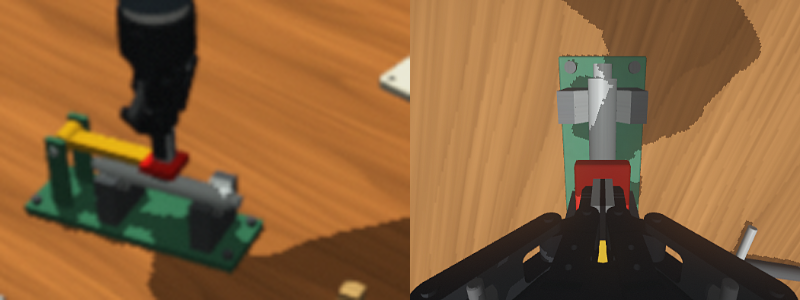

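The hold-down is level on the pin, with the shut fingers centred on the red plate and pushing at 10.8 N. One last small step brings it to about 12 N.

Emit:
{"method": "play_rows", "body": {"plan": [-0.0001, 0.0001, -0.0001, 0, -0.0001, 0.0001, -0.0002, 0, -0.0001, 0.0001, -0.0002, 0, -0.0001, 0.0001, -0.0002, 0, -0.0001, 0.0001, -0.0002, 0, -0.0001, 0.0001, -0.0002, 0, -0.0001, 0.0001, -0.0002, 0, -0.0001, 0.0001, -0.0002, 0, -0.0001, 0.0001, -0.0002, 0, -0.0001, 0.0001, -0.0002, 0]}}

```text
clock: 22.2
eef_pos: [0.4836, -0.1161, 0.1038]
eef_rot: [0.001, 0.591, 0.806, 0.0]
wrist_force: [-2.5, 1.2, 12.1]
gripper_width: -0.002
gripper_force: 6.3
```

```bash
python3 - <<'E'
from h import *
W=[]
for _ in range(4): get_image('top'); s=sense(); W.append(s['wrist_force'])
w=np.mean(W,0);print(w)
if 9<w[2]<20: print(sign_off())
E
```

```text
[-2.59831453  1.07192541 12.76055781]
the job is handed in; nothing more can be done
None
```

I put the steel pin down in both vees and swung the hold-down level onto it, then handed the job in still pushing on the red plate with about 12.8 N; `sign_off` returned no verdict.

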